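Fit the mirror rotor and hold the belt tensioner back

TASK

Take the six-sided mirror rotor out of its glass dish and seat it in the round pocket of the drive unit's bearing block, brass boss down and mirror up, fully home, and let go of it. Then push the sprung idler arm back by its upright post until the pawl has clicked over all three ratchet teeth and a little further, so that your push and not the pawl carries the spring, and finish while still holding it there, so that I can loop the belt on. Leave the mirror seated, and do not disturb the safety glasses, the torch and the hand lens.

Things in the scene. Friction and masses are not known exactly. Their poses are not given: they have to be found in the camera images.
- drive_base: Fixed drive unit: aluminium plate 160 (own x) x 250 mm (own y), top 14 mm high. Origin: plate centre at table height, z up. In its frame, mm: motor with pulley at (-30, 85), radius 27, top 55 high; bearing block 62 x 62 at (-30, -80), top 34 high; idler arm's pivot (40, 65), pawl (30, 108), both under 45 high. Bare plate between motor, block and arm.
- seat (a point): Centre of the mouth of the bearing block's pocket, 34 mm above the table. The pocket is a round hole 33 mm wide and 14 mm deep with a vertical axis, axes as the drive unit's.
- rotor: Loose mirror rotor, 140 g, stands in the dish. Origin: centre of the boss's underside, z up its axis. Brass boss 30 mm diameter, z 0 to 12 mm, foot chamfered 3 mm; pulley with 52 mm flanges, 12 to 26; six-sided steel mirror 36 mm across flats, 26 to 54, to grip (own y is square to a pair of flats); cap to 58. Seated: lower flange on the block, origin 12 mm below point seat.
- dish: Loose clear glass dish, 103 mm across, wall 16 mm high, floor 2 mm thick; the rotor stands near its middle. Origin: centre of its underside.
- idler_pivot (a point): On the idler arm's vertical hinge axis, on the drive unit.
- post_top (a point): Centre of the top of the black upright post at the end of the idler arm, 84 mm from the hinge axis, 92 mm above the table; moves with the arm. Post 16 mm in diameter, free from 50 to 92 mm above the table; below it the idler roller, 25 mm diameter, 32 to 48 mm high.
- tension_arm (a joint): Idler arm angle, rad: 0 at its front stop, where its spring keeps it; grows when pushed back, counter-clockwise from above (post goes to the unit's +x). End stop 0.88. Push at the post 2 N rising to 6 N. Pawl drops behind the teeth at about 0.20, 0.40, 0.60; let go after the third, the arm falls back to 0.58 and hangs on the pawl.
- pawl (a joint): Angle of the sprung pawl, rad: 0 when it lies down at the foot of a tooth, about 0.1 when lifted over a tip; it works by itself.
- glasses: Safety glasses with a red frame, 126 mm wide, lying behind the drive unit: leave alone. Origin: centre of the underside.
- torch: Laser torch, black, 104 mm long, lying behind the drive unit: leave alone. Origin: centre of the underside.
- lens: Hand lens, 148 mm long, lying to the left of the drive unit: leave alone. Origin: centre of the underside.
Things that resemble listed ones, but are neither listed nor needed, are in the scene too. What is meant by the rotor is not orange, and is the smaller of those in its own colour.

How it is judged:
On the way, in this order (a step that is already met when the one before it is completed fails the run):
1. the rotor sits fully home in the pocket, boss down, let go, with the idler arm still forward (horizontal distance between rotor and seat below 0.003 m and z of rotor in the frame of seat below -0.01 m and angle between rotor's own z axis and vertical below 0.06 rad and contact force between the fingers and rotor below 0.1 N and value of joint tension_arm below 0.15 rad), for 0.2 s.
2. the idler arm is pushed back past the third ratchet tooth and the pawl has dropped in (value of joint tension_arm above 0.65 rad and value of joint pawl below 0.04 rad), for 0.2 s.
At the end, for the whole second after the job is handed in: Fingers press the idler arm with over 1.5 N and hold it beyond 0.65 rad, pawl down (under 0.04 rad) behind the third tooth; rotor boss down in the pocket, within 3 mm of its centre, origin 10 mm or more below the mouth, tilt under 0.06 rad, fingers off it (all of step 2 and contact force between the fingers and tension_arm above 1.5 N and horizontal distance between rotor and seat below 0.003 m and z of rotor in the frame of seat below -0.01 m and angle between rotor's own z axis and vertical below 0.06 rad and contact force between the fingers and rotor below 0.1 N); the arm keeps its last pose, push and grip.
It fails at once if the safety glasses, torch or hand lens are shifted by more than 20 mm (distance of any of glasses, torch, lens from where it was at the start of the episode above 0.02 m).
It also fails if it takes over 54 s, if anything falls off the work surface, if the arm or the gripper's body presses on something with over 40 N, if the wrist force passes 120 N, or if a joint passes its speed limit or range.

ROBOT

A 7-joint arm with a two-finger parallel gripper is mounted at the origin on a cart in front of the work surface, level with it; the furniture and walls round the work are solid. World frame = base frame: x ahead of the robot, y to its left, z up, the work surface at z = 0. Lengths are in m, angles in rad, forces in N, time in s.
With the tool pointing down it reaches from about 0.35 to 0.9 m from the base axis. Payload 8.1 kg.
Tool frame: the origin (TCP) lies midway between the tips of the shut fingers; the grasp point (between the pads) lies 19 mm behind it (arm.pinch_z is the distance from the TCP to the grasp point, in m); z points along the fingers, y is the direction in which the jaws open and shut (so a half turn about z gives the same grasp; the last joint's range is limited). The gripper opens to 92 mm and grips with 3 to 60 N. Pads are 19 mm wide; open, the fingers measure 130 mm over their backs; the gripper's body (75 mm by 190 mm) begins 47 mm behind the grasp point.
Start: joints at [-1.234, 0.434, 0.025, 1.573, -0.012, 1.134, -0.075], TCP at [0.266, 0.566, 0.227] pointing down, gripper open.
Joint ranges: [-2.62, 2.62], [-0.44, 2.09], [-1.27, 1.32], [0.08, 2.57], [-1.32, 4.46], [0.12, 2], [-2.74, 2.74]. Speed limits (rad/s): [2.22, 2.22, 3.01, 3.01, 3.14, 3.14, 3.14].

INTERFACE

Orientations are given as a rotation vector (axis times angle).
In Python, from cell import arm, eyes gives the robot as it stands.
- The arm moves only by the tool apply_moves, never from a script. Its argument "targets" is one flat list of numbers, 5 for each row, row after row: the closure, from 0 (fully open) to 1 (shut), then the shift along the tool's x, y, z each as a share of 40 cm, from -1 to 1, then the turn about the tool's z as a share of pi/2 rad, from -1 to 1. A call has 1 to 20 rows; each row shifts and turns the commanded pose from where the row before left it, along the tool's axes as they then stand; what a row does not reach is not made up. A row lasts 1/8 s, in which the tool goes at most 62.5 mm and 10.7 degrees, less where a joint would pass 70% of its speed; a pose out of reach is approached as far as the arm can. A call with a number of a shift or a turn outside -1 to 1 is refused whole. A call with a gripper value outside its range is refused whole. The fingers move at their own pace and stop on an object; "grip_force" is the grip in N (left out, the last holds). Time passes only in rows, so rows that do not move let the fingers close. It gives the time, the measured TCP pose, the force and the opening at its end, in the units of the state.
- arm.observe(): the state, without advancing time (a new reading comes with each control period).
- eyes.get_image(name): name is "scene" or "top"; returns the picture (420x560x3 uint8, red, green, blue); there is no depth.
- eyes.camera_params(name): a dict with "camera_matrix" (3x3 intrinsics, pixels), "distortion" ([k1, k2, p1, p2, k3] as OpenCV has them; the pictures are not rectified), "xyz" and "attitude" of the camera in the world. Camera axes: x right, y down, z forward; pixel columns grow to the right and rows downward; lengths in m; the calibration is good to about 2 mm. A picture is of the moment at which its call begins. camera_params takes no time and is no camera call.
- arm.sign_off(): hands the job in, once; it reports no verdict.
The state is a dict: "clock": time; "joints": joint angles; "dq": joint speeds; "joint_efforts": joint torques, N m; "position": TCP position; "ee_rot": TCP orientation; "force": force on the tool from outside, world axes, zero at the start; "ft_torque": the same for the moment, N m; "width": opening from 0.0 (shut) to 1.0 (fully open).
Only numpy, scipy, OpenCV 4.12 (cv2) and the standard library are available. Lean on these libraries where they do the work, as an engineer would, in place of code of your own. Each camera call takes 0.05 s, during which the arm holds its last target.

## Working session

There is one attempt and no reset: what is moved stays moved. The work goes in short steps, Python scripts to look and compute and a tool call to move; the robot and the scene stay as the last step left them, time stands still between calls to the robot, and variables do not carry over. Pictures are saved under pics/ and viewed, and the job is handed in when it is done.

Besides the shell and the picture viewer there is one more tool, called after "Emit:" as name(argument=value, ...) on one line, values as JSON. apply_moves: Moves the arm, as the interface text tells. Its arguments: {"type":"object","properties":{"targets":{"type":"array"},"grip_force":{"type":"number"}},"required":["targets"]}

```bash
ls; mkdir -p pics; python3 - <<'E'
from cell import arm, eyes
import cv2
for n in ("scene","top"):
    im=eyes.get_image(n); cv2.imwrite(f"pics/{n}0.png",im[:,:,::-1]); print(n,eyes.camera_params(n))
print(arm.observe(), arm.pinch_z)
E
```

```text
pics
scene {'camera_matrix': array([[426.42170462,   0.        , 276.32925937],
       [  0.        , 426.42170462, 212.01959675],
       [  0.        ,   0.        ,   1.        ]]), 'distortion': array([-0.01460198,  0.        ,  0.        ,  0.        ,  0.        ]), 'xyz': array([-0.05421696, -0.86270571,  0.77189642]), 'attitude': array([-2.10324599,  0.70479343, -0.36686751])}
top {'camera_matrix': array([[449.47164373,   0.        , 273.77693121],
       [  0.        , 449.47164373, 208.80194443],
       [  0.        ,   0.        ,   1.        ]]), 'distortion': array([-0.03817228,  0.        ,  0.        ,  0.        ,  0.        ]), 'xyz': array([ 0.35100338, -0.09638788,  1.69840408]), 'attitude': array([-2.18304053,  2.13493221, -0.1121992 ])}
{'clock': 0.1, 'joints': array([-1.2336503 ,  0.43517456,  0.02497506,  1.57402744, -0.01155699,
        1.1340333 , -0.0751145 ]), 'dq': array([-0.00057644,  0.00018692,  0.00063565, -0.0022377 , -0.00198764,
       -0.00041457, -0.00035378]), 'joint_efforts': array([ 3.28238319e-03, -6.69129610e+01,  9.88078639e-01, -3.15145397e+01,
       -6.05251011e-02,  3.72740929e-02,  5.32542185e-05]), 'position': array([0.26592622, 0.56506922, 0.22600205]), 'ee_rot': array([-6.85268629e-01, -3.06578547e+00,  2.34176327e-03]), 'force': array([-0.59686498, -0.22856907,  0.38270048]), 'ft_torque': array([ 0.03028019, -0.0393331 ,  0.05314628]), 'width': 0.9987311954114064} 0.0188
```

View pics/scene0.png

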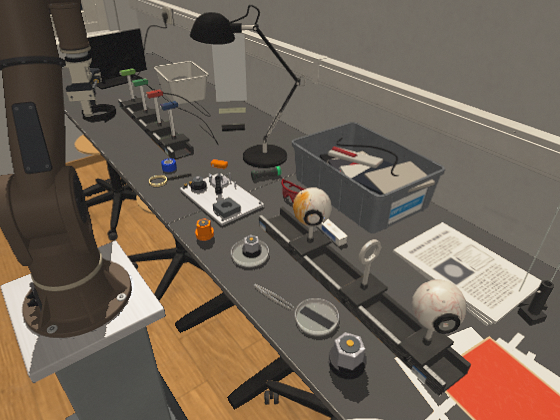

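View pics/top0.png

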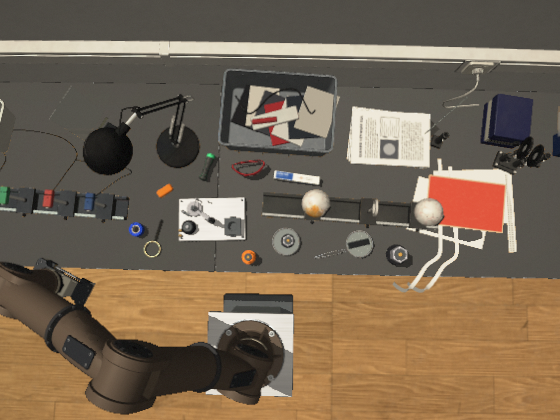

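```bash
python3 - <<'E'
import cv2
t=cv2.imread("pics/top0.png"); s=cv2.imread("pics/scene0.png")
cv2.imwrite("pics/t1.png",cv2.resize(t[190:270,170:310],None,fx=5.6,fy=5.6,interpolation=cv2.INTER_CUBIC))
cv2.imwrite("pics/s1.png",cv2.resize(s[165:275,170:290],None,fx=5.4,fy=5.4,interpolation=cv2.INTER_CUBIC))
E
```

```text
(no output)
```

View pics/t1.png

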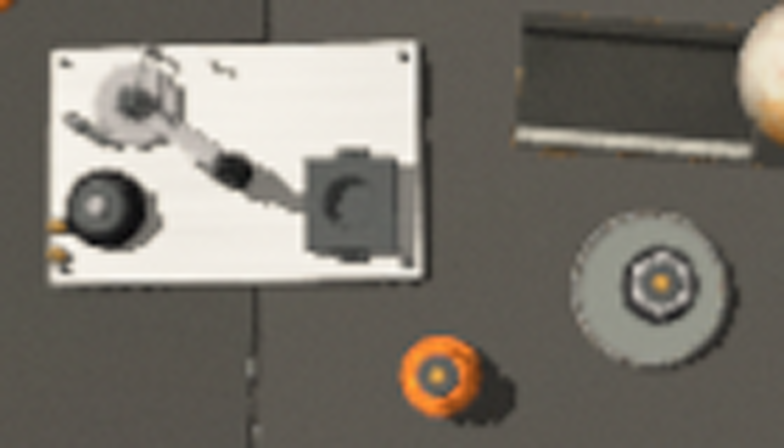

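View pics/s1.png

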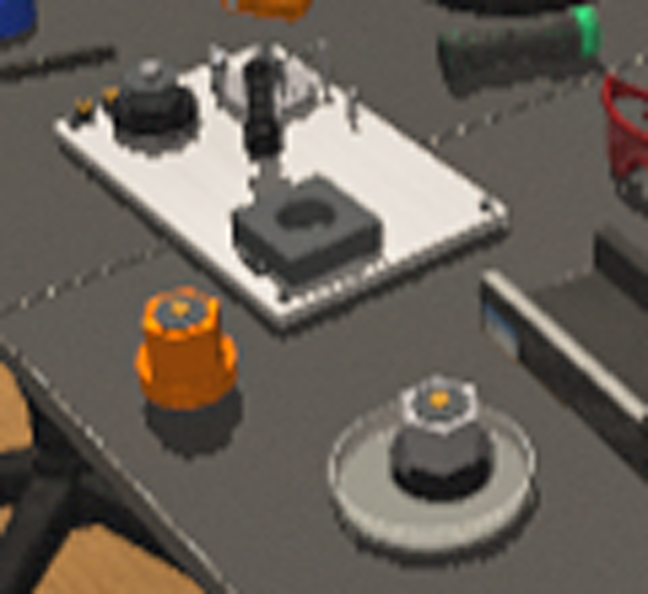

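```bash
cat > h.py <<'E'
import numpy as np, cv2
from scipy.spatial.transform import Rotation as R
import json
P={"scene":dict(K=np.array([[426.42170462,0,276.32925937],[0,426.42170462,212.01959675],[0,0,1]]),D=np.array([-0.01460198,0,0,0,0.]),t=np.array([-0.05421696,-0.86270571,0.77189642]),r=np.array([-2.10324599,0.70479343,-0.36686751])),
"top":dict(K=np.array([[449.47164373,0,273.77693121],[0,449.47164373,208.80194443],[0,0,1]]),D=np.array([-0.03817228,0,0,0,0.]),t=np.array([0.35100338,-0.09638788,1.69840408]),r=np.array([-2.18304053,2.13493221,-0.1121992]))}
def proj(n,X):
    c=P[n];Rm=R.from_rotvec(c['r']).as_matrix()
    p,_=cv2.projectPoints(np.atleast_2d(np.array(X,float)),cv2.Rodrigues(Rm.T)[0],-Rm.T@c['t'],c['K'],c['D']);return p[:,0]
def onz(n,uv,z):
    c=P[n];Rm=R.from_rotvec(c['r']).as_matrix()
    q=cv2.undistortPoints(np.array(uv,float).reshape(-1,1,2),c['K'],c['D'])[:,0]
    d=np.c_[q,np.ones(len(q))]@Rm.T
    return c['t']+d*((z-c['t'][2])/d[:,2])[:,None]
def crop(img,name,x0,y0,w,h,f,pts=()):
    c=cv2.resize(img[y0:y0+h,x0:x0+w],None,fx=f,fy=f,interpolation=cv2.INTER_CUBIC)
    for p in pts:
        q=((p[0]+.5-x0)*f,(p[1]+.5-y0)*f);cv2.circle(c,(int(q[0]),int(q[1])),2,(0,0,255),-1)
    cv2.imwrite(name,c)
def un(uv,x0,y0,f): return (np.array(uv,float))/f-.5+[x0,y0]
E
python3 - <<'E'
from h import *
f=5.6
pl=onz('top',un([(50,44),(420,40),(422,280),(50,285)],170,190,f),.014); print(pl.round(4))
print(np.linalg.norm(np.diff(pl,axis=0),axis=1))
f=5.4
print('scene plate',onz('scene',un([(58,125),(283,318),(506,212)],170,165,f),.014).round(4))
print('pocket s',onz('scene',un([(305,213)],170,165,f),.034), 't',onz('top',un([(352,203)],170,190,5.6),.034))
print('rotor cap t', onz('top',un([(661,284)],170,190,5.6),.060),'s',onz('scene',un([(439,400)],170,165,5.4),.060))
print('dish t', onz('top',un([(650,287)],170,190,5.6),.016),'s',onz('scene',un([(432,465)],170,165,5.4),.016))
t=cv2.imread("pics/top0.png"); s=cv2.imread("pics/scene0.png")
crop(s,'pics/s2.png',205,190,60,45,13)
crop(s,'pics/s3.png',228,228,45,45,13)
E
```

```text
[[0.5774 0.2837 0.014 ]
 [0.5855 0.0328 0.014 ]
 [0.4236 0.0266 0.014 ]
 [0.4144 0.2762 0.014 ]]
[0.25107125 0.16207336 0.24974439]
scene plate [[0.4147 0.2763 0.014 ]
 [0.4231 0.026  0.014 ]
 [0.5794 0.0357 0.014 ]]
pocket s [[0.47144178 0.07914434 0.034     ]] t [[0.4726431  0.07310606 0.034     ]]
rotor cap t [[ 0.42246982 -0.13224692  0.06      ]] s [[ 0.42053944 -0.13021003  0.06      ]]
dish t [[ 0.42222653 -0.12591088  0.016     ]] s [[ 0.41813437 -0.12513321  0.016     ]]
```

View pics/s2.png

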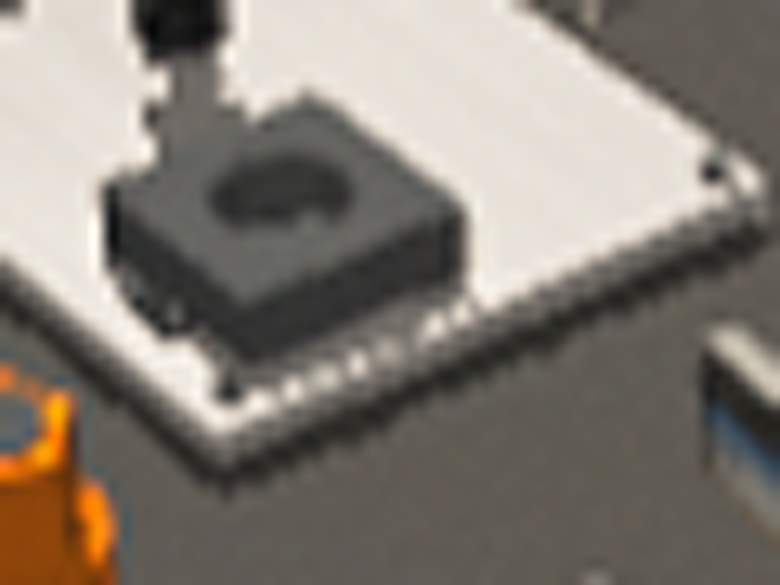

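View pics/s3.png

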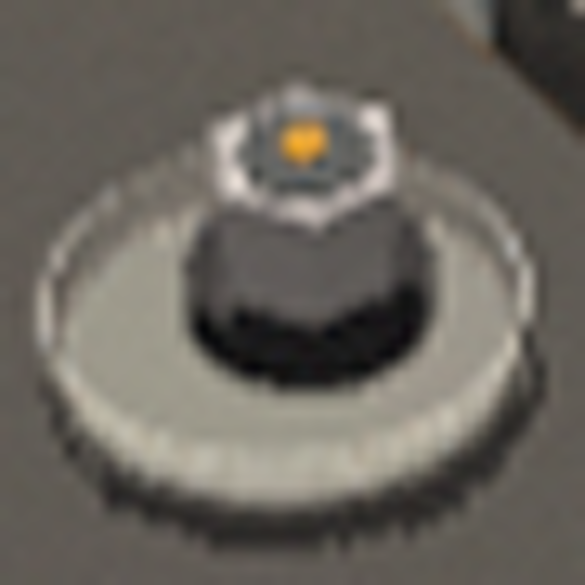

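```bash
python3 - <<'E'
from h import *
u=lambda p:un(p,205,190,13)
print('block corners',onz('scene',u([(107,190),(308,92),(462,208),(245,303)]),.034).round(4), onz('scene',u([(107,190),(308,92),(462,208),(245,303)]),.034).mean(0))
print('pocket',onz('scene',u([(283,190),(210,190),(357,190),(283,150),(283,235)]),.034).round(4))
u=lambda p:un(p,228,228,13)
print('dot',onz('scene',u([(303,141)]),.060).round(4))
v=[(298,90),(392,108),(396,178),(306,222),(224,193),(213,130)]
q=onz('scene',u(v),.056);c=q.mean(0);print('hex',c,[ (np.degrees(np.arctan2(*(p-c)[1::-1])).round(1),np.hypot(*(p-c)[:2]).round(4)) for p in q])
t=cv2.imread("pics/top0.png"); crop(t,'pics/t2.png',268,222,36,36,16); crop(t,'pics/t3.png',175,192,75,55,10)
E
```

```text
block corners [[0.4387 0.1025 0.034 ]
 [0.4983 0.1096 0.034 ]
 [0.5011 0.0466 0.034 ]
 [0.4409 0.0444 0.034 ]] [0.46975766 0.07576846 0.034     ]
pocket [[0.4717 0.0778 0.034 ]
 [0.458  0.0881 0.034 ]
 [0.4855 0.0675 0.034 ]
 [0.4804 0.092  0.034 ]
 [0.462  0.0622 0.034 ]]
dot [[ 0.4211 -0.1294  0.06  ]]
hex [ 0.42190944 -0.1287341   0.056     ] [(np.float64(59.6), np.float64(0.0206)), (np.float64(3.2), np.float64(0.0226)), (np.float64(-59.9), np.float64(0.0204)), (np.float64(-123.8), np.float64(0.0218)), (np.float64(-178.0), np.float64(0.0202)), (np.float64(122.0), np.float64(0.0205))]
```

View pics/t2.png

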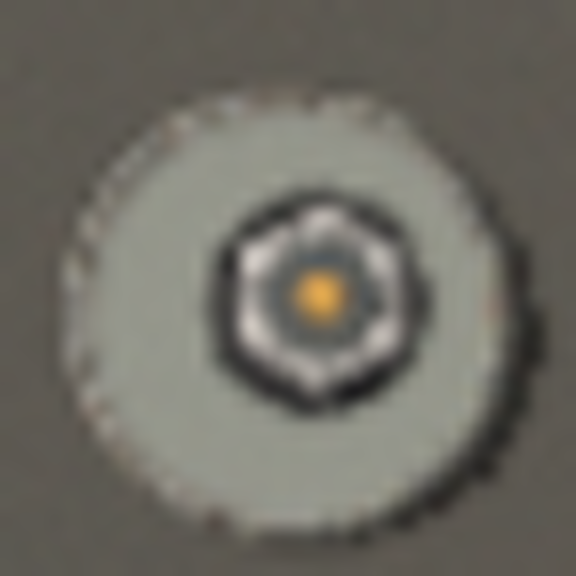

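View pics/t3.png

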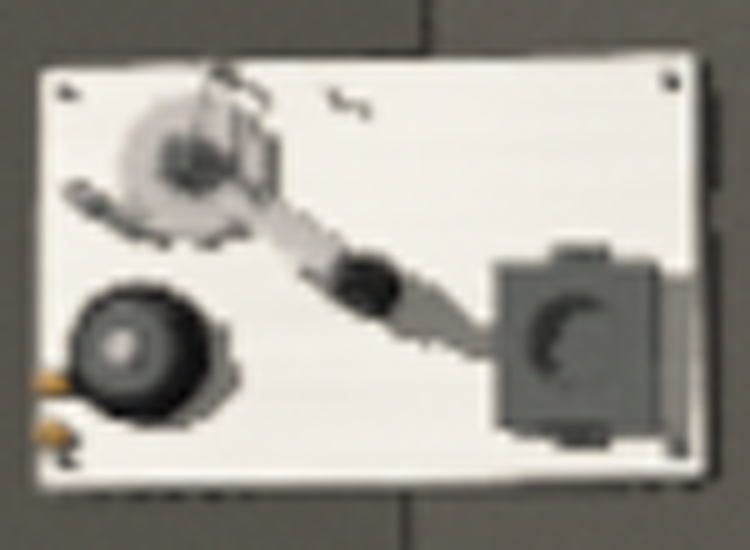

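```bash
cat > plan.py <<'E'
import sys
from h import *
from cell import arm
def plan(tgt,yaw=None):
    o=arm.observe();Rm=R.from_rotvec(o['ee_rot']).as_matrix()
    d=np.array(tgt)-o['position'];s=Rm.T@d/.4
    h=np.degrees(np.arctan2(Rm[1,1],Rm[0,1]))
    print('clock',o['clock'],'pos',o['position'].round(4),'yhead',h.round(2),'tilt z',Rm[:,2].round(4),'w',round(o['width'],3),'F',o['force'].round(2),'q',o['joints'].round(2))
    print('shares tool',s.round(4))
    if yaw is not None: print('turn share',-(yaw-h)/90)
    print('axes x',Rm[:,0].round(3),'y',Rm[:,1].round(3))
if __name__=='__main__':
    a=[float(x) for x in sys.argv[1:]];plan(a[:3],a[3] if len(a)>3 else None)
E
python3 plan.py .4217 -.1305 .227 90
python3 - <<'E'
from h import *
u=lambda p:un(p,268,222,16)
print('dot top',onz('top',u([(319,296)]),.060).round(4), 'flange/hex', onz('top',u([(319,298)]),.056).round(4))
print('hex v',np.diff(onz('top',u([(320,205),(318,390)]),.056),axis=0))
u=lambda p:un(p,175,192,10)
print('post',onz('top',u([(366,285)]),.092).round(4),'block',onz('top',u([(493,260),(658,258),(660,436),(493,430)]),.034).round(4))
s=.0344;C=np.array([.4995,.1545]);M=np.array([[np.cos(s),-np.sin(s)],[np.sin(s),np.cos(s)]])
print('pivot',C+M@[.04,.065],'seat',C+M@[-.03,-.08])
E
```

```text
clock 0.1 pos [0.2659 0.5651 0.226 ] yhead 64.8 tilt z [-5.0e-04 -1.4e-03 -1.0e+00] w 0.999 F [-0.6  -0.23  0.38] q [-1.23  0.44  0.02  1.57 -0.01  1.13 -0.08]
shares tool [-1.0928e+00 -1.4076e+00 -2.0000e-04]
turn share -0.2799939069142872
axes x [-0.905  0.426 -0.   ] y [ 0.426  0.905 -0.001]
dot top [[ 0.4232 -0.1319  0.06  ]] flange/hex [[ 0.423 -0.132  0.056]]
hex v [[-0.04214452 -0.0003639   0.        ]]
post [[0.4874 0.1444 0.092 ]] block [[0.5027 0.106  0.034 ]
 [0.5048 0.0445 0.034 ]
 [0.4386 0.0418 0.034 ]
 [0.4394 0.1038 0.034 ]]
pivot [0.53724078 0.22083727] seat [0.47226921 0.07351553]
```

Emit:
apply_moves(targets=[0, 0, 0, 0, -0.0933, 0, 0, 0, 0, -0.0933, 0, 0, 0, 0, -0.0933, 0, -0.03, -0.12, 0, 0, 0, -0.03, -0.12, 0, 0, 0, -0.03, -0.12, 0, 0, 0, -0.03, -0.12, 0, 0], grip_force=30)

```text
clock: 0.98
position: [0.3143, 0.3717, 0.2265]
ee_rot: [-0.001, -3.141, 0.001]
force: [1.2, -0.1, -0.5]
width: 0.999
```

```bash
python3 plan.py .4217 -.1305 .227 90
```

```text
clock 0.975 pos [0.3143 0.3717 0.2265] yhead 89.98 tilt z [-2.e-04 -4.e-04 -1.e+00] w 0.999 F [ 1.19 -0.05 -0.52] q [-0.94  0.21 -0.04  1.9   0.01  1.03  0.58]
shares tool [-2.6900e-01 -1.2554e+00 -9.0000e-04]
turn share -0.000215119003302454
axes x [-1.  0.  0.] y [ 0.  1. -0.]
```

Emit:
apply_moves(targets=[0, -0.027, -0.1255, 0, 0, 0, -0.027, -0.1255, 0, 0, 0, -0.027, -0.1255, 0, 0, 0, -0.027, -0.1255, 0, 0, 0, -0.027, -0.1255, 0, 0, 0, -0.027, -0.1255, 0, 0, 0, -0.027, -0.1255, 0, 0, 0, -0.027, -0.1255, 0, 0, 0, -0.027, -0.1255, 0, 0, 0, -0.027, -0.1255, 0, 0, 0, 0, 0, 0.1, 0, 0, 0, 0, 0.1, 0, 0, 0, 0, 0, 0])

```text
clock: 2.6
position: [0.4197, -0.1282, 0.1448]
ee_rot: [-0.001, -3.136, -0.0]
force: [-0.6, 0.6, 0.7]
width: 1.0
```

```bash
python3 plan.py .422 -.1305 .032 90; python3 - <<'E'
from h import *
from cell import eyes
for n in ('scene','top'):
    im=eyes.get_image(n)[:,:,::-1]; cv2.imwrite(f'pics/{n}1.png',im)
s=cv2.imread('pics/scene1.png'); crop(s,'pics/s4.png',190,170,110,110,5.4)
E
```

```text
clock 2.6 pos [ 0.4197 -0.1282  0.1448] yhead 89.96 tilt z [-5.8e-03  3.0e-04 -1.0e+00] w 1.0 F [-0.6   0.59  0.73] q [-0.19  0.24  0.44  2.13 -0.14  0.8   1.91]
shares tool [-0.0073 -0.0058  0.282 ]
turn share -0.00048443530547359615
axes x [-1.     0.001  0.006] y [0.001 1.    0.   ]
```

View pics/s4.png

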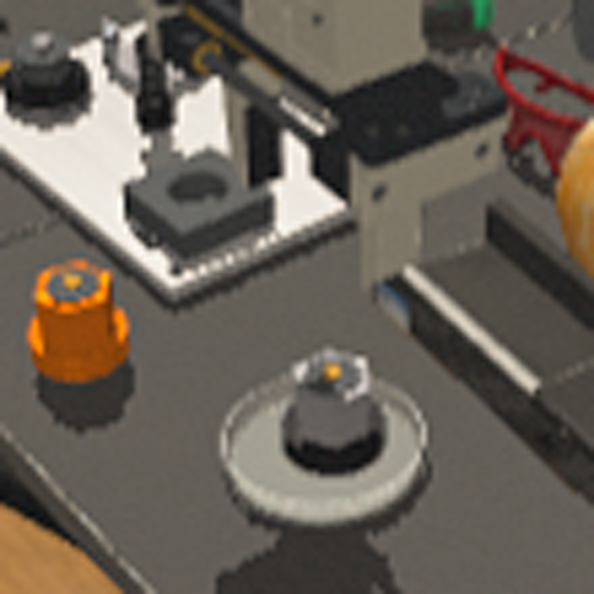

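Emit:
apply_moves(targets=[0, 0, 0, 0, 0, 0, -0.0035, -0.003, 0.1, 0, 0, -0.0035, -0.003, 0.1, 0, 0, 0, 0, 0, 0, 0, 0, 0, 0, 0])

```text
clock: 3.32
position: [0.4258, -0.1311, 0.0683]
ee_rot: [0.0, 3.14, -0.0]
force: [0.4, -1.1, 0.1]
width: 0.998
```

```bash
python3 plan.py .422 -.1305 .032 90; python3 - <<'E'
from h import *
from cell import eyes
for n in ('scene','top'):
    im=eyes.get_image(n)[:,:,::-1]; cv2.imwrite(f'pics/{n}2.png',im)
s=cv2.imread('pics/scene2.png'); crop(s,'pics/s5.png',215,200,80,80,8)
E
```

```text
clock 3.325 pos [ 0.4258 -0.1311  0.0683] yhead 89.98 tilt z [ 1.8e-03 -1.0e-04 -1.0e+00] w 0.998 F [ 0.38 -1.11  0.09] q [-0.12  0.38  0.38  2.2  -0.25  0.6   2.02]
shares tool [0.0095 0.0015 0.0907]
turn share -0.00018790187405260086
axes x [-1.     0.    -0.002] y [ 0.  1. -0.]
```

View pics/s5.png

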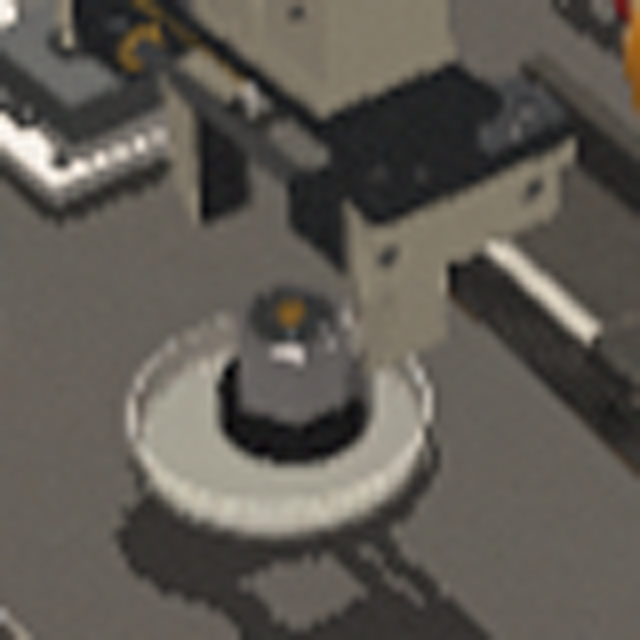

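Emit:
apply_moves(targets=[0, 0.008, 0.001, 0.045, 0, 0, 0, 0, 0.045, 0, 0, 0, 0, 0, 0, 0, 0, 0, 0, 0])

```text
clock: 3.92
position: [0.4223, -0.1306, 0.0318]
ee_rot: [0.0, 3.14, -0.0]
force: [0.0, -0.6, -0.8]
width: 0.998
```

```bash
python3 plan.py .422 -.1305 .032 90; python3 - <<'E'
from h import *
from cell import eyes
im=eyes.get_image('scene')[:,:,::-1]; cv2.imwrite(f'pics/scene3.png',im)
s=cv2.imread('pics/scene3.png'); crop(s,'pics/s6.png',225,220,60,60,10)
E
```

```text
clock 3.925 pos [ 0.4223 -0.1306  0.0318] yhead 89.99 tilt z [ 1.5e-03 -1.0e-04 -1.0e+00] w 0.998 F [ 0.01 -0.56 -0.77] q [-0.08  0.45  0.34  2.23 -0.3   0.5   2.07]
shares tool [ 0.0008  0.0002 -0.0005]
turn share -6.852290362691822e-05
axes x [-1.     0.    -0.002] y [ 0.  1. -0.]
```

View pics/s6.png

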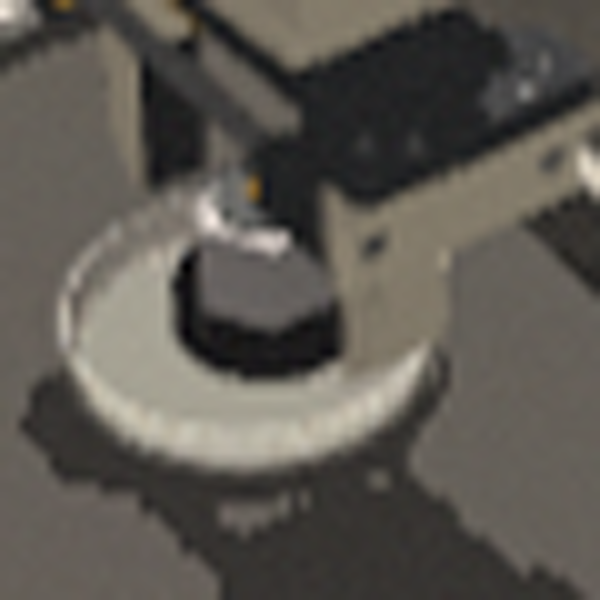

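Fingers straddle the rotor. Closing.

Emit:
apply_moves(targets=[0.4, 0, 0, 0, 0, 0.5, 0, 0, 0, 0, 1, 0, 0, 0, 0, 1, 0, 0, 0, 0, 1, 0, 0, 0, 0, 1, 0, 0, 0, 0, 1, 0, 0, 0, 0, 1, 0, 0, 0, 0], grip_force=25)

```text
clock: 4.97
position: [0.4216, -0.1305, 0.0307]
ee_rot: [-0.0, -3.142, -0.0]
force: [0.6, 0.5, -0.2]
width: 0.391
```

Emit:
apply_moves(targets=[1, 0, 0, -0.03, 0, 1, 0, 0, -0.06, 0, 1, 0, 0, -0.06, 0, 1, 0, 0, -0.05, 0, 1, 0, 0, 0, 0])

```text
clock: 5.6
position: [0.4225, -0.1306, 0.1122]
ee_rot: [0.0, 3.138, -0.0]
force: [-0.2, 0.2, -2.7]
width: 0.385
```

```bash
python3 plan.py .4723 .0735 .112 92; python3 - <<'E'
from h import *
from cell import eyes
im=eyes.get_image('scene')[:,:,::-1]; cv2.imwrite(f'pics/scene4.png',im)
s=cv2.imread('pics/scene4.png'); crop(s,'pics/s7.png',200,170,90,90,7)
E
```

```text
clock 5.6 pos [ 0.4225 -0.1306  0.1122] yhead 90.0 tilt z [ 3.2e-03 -1.0e-04 -1.0e+00] w 0.385 F [-0.19  0.19 -2.74] q [-0.17  0.3   0.44  2.17 -0.19  0.71  1.96]
shares tool [-0.1244  0.5103  0.0009]
turn share -0.022253531388339336
axes x [-1.     0.    -0.003] y [ 0.  1. -0.]
```

View pics/s7.png

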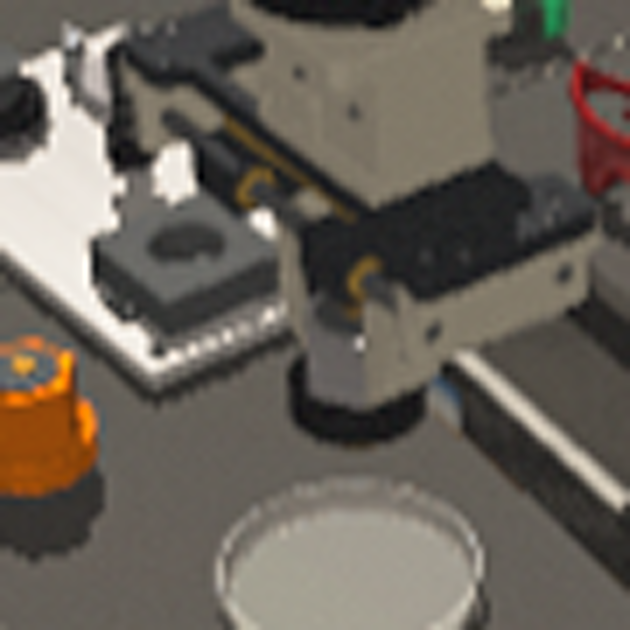

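Emit:
apply_moves(targets=[1, -0.01, 0.05, 0, 0, 1, -0.024, 0.1, 0, 0, 1, -0.03, 0.12, 0, 0, 1, -0.03, 0.12, 0, 0, 1, -0.02, 0.08, 0, 0, 1, -0.01, 0.04, 0, 0, 1, 0, 0, 0, 0, 1, 0, 0, 0, 0])

```text
clock: 6.65
position: [0.4707, 0.0717, 0.1105]
ee_rot: [-0.003, -3.141, 0.001]
force: [-0.2, -0.2, -1.4]
width: 0.387
```

```bash
python3 plan.py .4723 .0735 .073 90; python3 - <<'E'
from h import *
from cell import eyes
im=eyes.get_image('scene')[:,:,::-1]; cv2.imwrite(f'pics/scene5.png',im)
s=cv2.imread('pics/scene5.png'); crop(s,'pics/s8.png',190,170,70,70,9)
im=eyes.get_image('top')[:,:,::-1]; cv2.imwrite(f'pics/top5.png',im)
crop(cv2.imread('pics/top5.png'),'pics/t5.png',175,192,75,55,10)
E
```

```text
clock 6.65 pos [0.4707 0.0717 0.1105] yhead 89.87 tilt z [-8.e-04 -8.e-04 -1.e+00] w 0.387 F [-0.22 -0.24 -1.41] q [-0.56  0.35  0.38  2.09 -0.19  0.74  1.51]
shares tool [-0.004   0.0045  0.0937]
turn share -0.0013916341524853868
axes x [-1.     0.002  0.001] y [ 0.002  1.    -0.001]
```

View pics/s8.png

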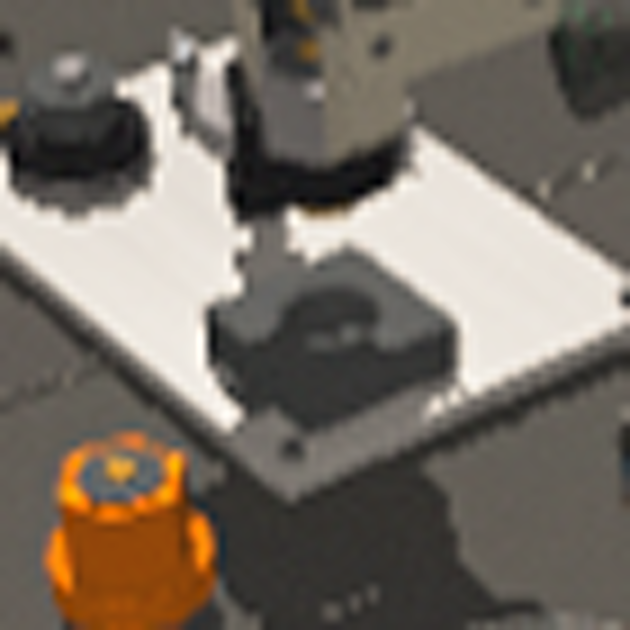

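View pics/t5.png

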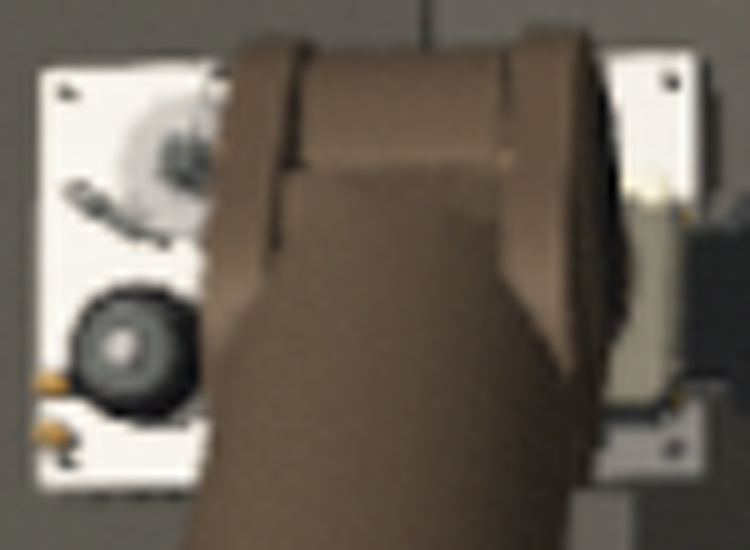

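```bash
cat > ov.py <<'E'
from h import *
a=np.linspace(0,2*np.pi,60,endpoint=False)
def ring(c,r,z): return np.c_[c[0]+r*np.cos(a),c[1]+r*np.sin(a),0*a+z]
def block(c,s,z=.034,h=.031):
    M=np.array([[np.cos(s),-np.sin(s)],[np.sin(s),np.cos(s)]]);o=[]
    k=np.array([[-h,-h],[-h,h],[h,h],[h,-h],[-h,-h]])
    for i in range(4):
        for t in np.linspace(0,1,20): o.append(list(np.array(c)+M@(k[i]*(1-t)+k[i+1]*t))+[z])
    return np.array(o)
E
python3 - <<'E'
from ov import *
s=cv2.imread('pics/scene5.png'); t=(.4707,.0717); b=.1105-.0287
f=12;x0,y0=205,178
c=cv2.resize(s[y0:y0+48,x0:x0+48],None,fx=f,fy=f,interpolation=cv2.INTER_CUBIC)
def dr(X,col):
    for p in proj('scene',X):
        cv2.circle(c,(int((p[0]+.5-x0)*f),int((p[1]+.5-y0)*f)),1,col,-1)
dr(ring(t,.026,b+.012),(0,0,255));dr(ring(t,.026,b+.026),(0,255,0));dr(ring(t,.012,b),(255,0,0))
S=(.4723,.0735)
dr(block(S,.0344),(0,255,255));dr(ring(S,.0165,.034),(255,255,0))
cv2.imwrite('pics/o1.png',c)
E
```

```text
(no output)
```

View pics/o1.png

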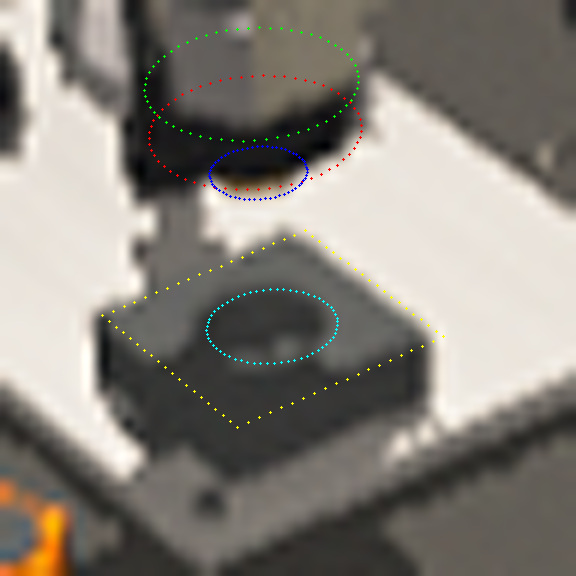

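Emit:
apply_moves(targets=[1, -0.002, 0.006, 0.04, 0, 1, 0, 0, 0.05, 0, 1, 0, 0, 0.018, 0, 1, 0, 0, 0, 0, 1, 0, 0, 0, 0])

```text
clock: 7.38
position: [0.4724, 0.0757, 0.0681]
ee_rot: [0.001, 3.141, 0.0]
force: [0.3, 0.6, -1.9]
width: 0.392
```

```bash
python3 plan.py .4714 .0742 .063 90; python3 - <<'E'
from ov import *
from cell import eyes,arm
im=eyes.get_image('scene')[:,:,::-1]; cv2.imwrite(f'pics/scene6.png',im)
s=cv2.imread('pics/scene6.png'); p=arm.observe()['position'];t=p[:2]; b=p[2]-.0287
f=12;x0,y0=205,178
c=cv2.resize(s[y0:y0+48,x0:x0+48],None,fx=f,fy=f,interpolation=cv2.INTER_CUBIC)
def dr(X,col):
    for p in proj('scene',X):
        cv2.circle(c,(int((p[0]+.5-x0)*f),int((p[1]+.5-y0)*f)),1,col,-1)
dr(ring(t,.026,b+.012),(0,0,255));dr(ring(t,.012,b),(255,0,0))
dr(block((.4714,.0742),.0344),(0,255,255))
cv2.imwrite('pics/o2.png',c)
E
```

```text
clock 7.375 pos [0.4724 0.0757 0.0681] yhead 89.96 tilt z [ 8.e-04  2.e-04 -1.e+00] w 0.392 F [ 0.26  0.58 -1.9 ] q [-0.53  0.42  0.34  2.12 -0.24  0.63  1.54]
shares tool [ 0.0026 -0.0036  0.0127]
turn share -0.00044622831957591793
axes x [-1.     0.001 -0.001] y [0.001 1.    0.   ]
```

View pics/o2.png

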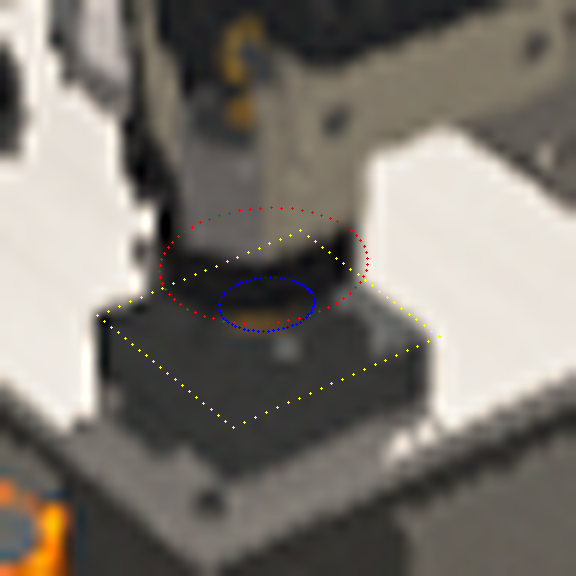

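Emit:
apply_moves(targets=[1, 0.0026, -0.0036, 0, 0, 1, 0, 0, 0.01, 0, 1, 0, 0, 0.01, 0, 1, 0, 0, 0, 0])

```text
clock: 7.92
position: [0.4707, 0.0745, 0.0591]
ee_rot: [-0.0, -3.141, 0.0]
force: [-0.6, -0.2, -1.3]
width: 0.391
```

```bash
python3 plan.py .4714 .0742 .0507 90
```

```text
clock 7.925 pos [0.4707 0.0745 0.0591] yhead 89.99 tilt z [-7.e-04 -2.e-04 -1.e+00] w 0.391 F [-0.58 -0.25 -1.32] q [-0.53  0.44  0.34  2.13 -0.25  0.61  1.55]
shares tool [-0.0018 -0.0006  0.0211]
turn share -8.44087454617516e-05
axes x [-1.     0.     0.001] y [ 0.  1. -0.]
```

Emit:
apply_moves(targets=[1, 0, 0, 0.01, 0, 1, 0, 0, 0.01, 0, 1, 0, 0, 0, 0])

```text
clock: 8.3
position: [0.4708, 0.0745, 0.0512]
ee_rot: [-0.0, -3.141, 0.0]
force: [-0.1, 0.4, -1.6]
width: 0.394
```

```bash
python3 plan.py .4714 .0742 .0507 90
```

```text
clock 8.3 pos [0.4708 0.0745 0.0512] yhead 89.99 tilt z [-5.e-04 -1.e-04 -1.e+00] w 0.394 F [-0.12  0.4  -1.59] q [-0.52  0.45  0.33  2.14 -0.25  0.59  1.56]
shares tool [-0.0014 -0.0007  0.0012]
turn share -0.00010034162206235603
axes x [-1.  0.  0.] y [ 0.  1. -0.]
```

Lower a little until it bears on the flange.

Emit:
apply_moves(targets=[1, 0, 0, 0.003, 0, 1, 0, 0, 0.002, 0, 1, 0, 0, 0, 0])

```text
clock: 8.68
position: [0.4712, 0.0744, 0.0501]
ee_rot: [0.001, 3.141, 0.001]
force: [-1.6, -0.5, 7.4]
width: 0.393
```

Emit:
apply_moves(targets=[0.42, 0, 0, 0, 0, 0.42, 0, 0, 0, 0, 0.42, 0, 0, 0, 0, 0.42, 0, 0, -0.05, 0, 0.42, 0, 0, -0.1, 0, 0.42, 0, 0, -0.1, 0, 0.42, 0, 0, 0, 0])

```text
clock: 9.55
position: [0.4729, 0.0749, 0.152]
ee_rot: [0.0, 3.137, 0.003]
force: [-0.1, 0.3, 1.3]
width: 0.58
```

```bash
python3 plan.py .4714 .0742 .15 90; python3 - <<'E'
from ov import *
from cell import eyes,arm
im=eyes.get_image('scene')[:,:,::-1]; cv2.imwrite(f'pics/scene7.png',im)
im=eyes.get_image('top')[:,:,::-1]; cv2.imwrite(f'pics/top7.png',im)
s=cv2.imread('pics/scene7.png')
f=9;x0,y0=190,160
c=cv2.resize(s[y0:y0+65,x0:x0+80],None,fx=f,fy=f,interpolation=cv2.INTER_CUBIC)
def dr(X,col):
    for p in proj('scene',X):
        cv2.circle(c,(int((p[0]+.5-x0)*f),int((p[1]+.5-y0)*f)),1,col,-1)
dr(ring((.4714,.0742),.026,.022+.012),(0,0,255));dr(block((.4714,.0742),.0344),(0,255,255))
cv2.imwrite('pics/o3.png',c)
E
```

```text
clock 9.55 pos [0.4729 0.0749 0.152 ] yhead 89.99 tilt z [ 0.005   0.0019 -1.    ] w 0.58 F [-0.13  0.33  1.25] q [-0.6   0.29  0.41  2.04 -0.15  0.83  1.47]
shares tool [ 0.0037 -0.0016  0.0051]
turn share -0.00013052034464809342
axes x [-1.     0.    -0.005] y [0.    1.    0.002]
```

View pics/o3.png

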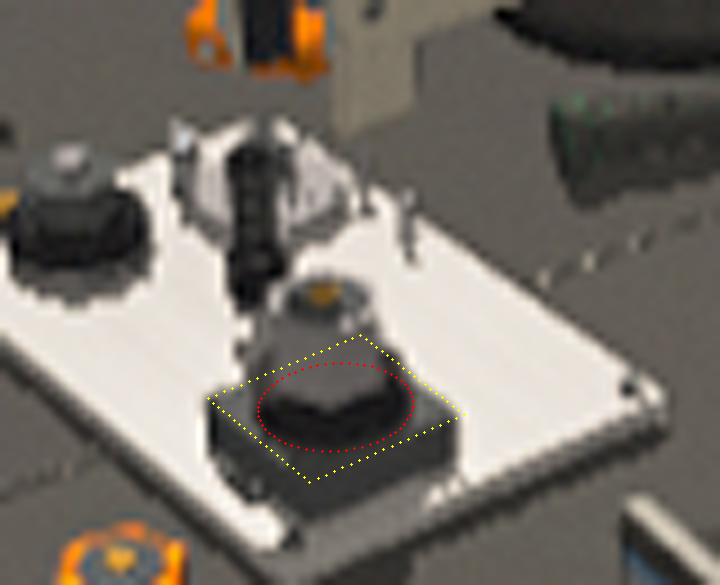

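```bash
python3 - <<'E'
from ov import *
s=cv2.imread('pics/scene0.png');crop(s,'pics/p1.png',200,165,40,40,15)
t=cv2.imread('pics/top0.png');crop(t,'pics/p2.png',195,205,40,30,15)
E
```

```text
(no output)
```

View pics/p1.png

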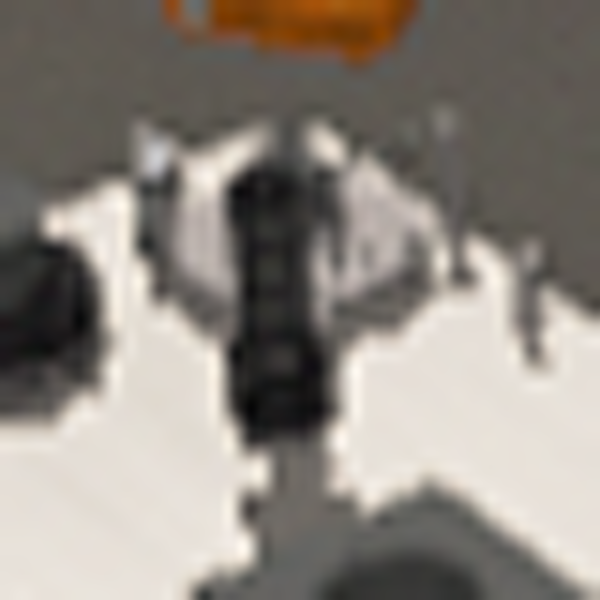

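View pics/p2.png

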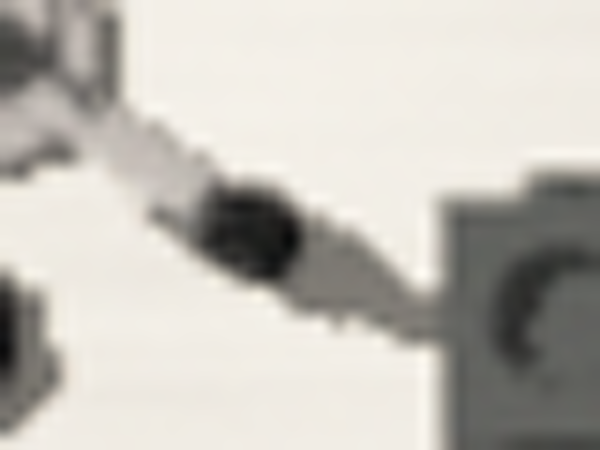

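```bash
python3 - <<'E'
from ov import *
piv=np.array([.5372,.2208])
for z,n,p in [(.092,'scene',un([(270,180)],200,165,15)),(.040,'scene',un([(280,390)],200,165,15)),(.092,'top',un([(233,225)],195,205,15)),(.040,'top',un([(255,233)],195,205,15))]:
    q=onz(n,p,z)[0];d=q[:2]-piv;print(n,z,q.round(4),np.hypot(*d).round(4),np.degrees(np.arctan2(d[1],d[0])).round(1))
for th in (0,.2,.4,.6,.65,.7,.75,.88):
    a=np.radians(-124)+th; print(th,(piv+.084*np.array([np.cos(a),np.sin(a)])).round(4))
E
```

```text
scene 0.092 [0.4879 0.1483 0.092 ] 0.0877 -124.2
scene 0.04 [0.4869 0.1502 0.04  ] 0.0867 -125.5
top 0.092 [0.4891 0.1483 0.092 ] 0.087 -123.6
top 0.04 [0.4917 0.1507 0.04  ] 0.0836 -123.0
0 [0.4902 0.1512]
0.2 [0.505  0.1432]
0.4 [0.5211 0.1384]
0.6 [0.5378 0.1368]
0.65 [0.542  0.1369]
0.7 [0.5461 0.1373]
0.75 [0.5503 0.1378]
0.88 [0.5609 0.1402]
```

Emit:
apply_moves(targets=[1, 0.0207, 0.064, 0, 0, 1, 0.0207, 0.064, 0, 0, 1, 0.0207, 0.064, 0, 0, 1, 0, 0, 0, 0, 1, 0, 0, 0, 0, 1, 0, 0, 0, 0, 1, 0, 0, 0, 0])

```text
clock: 10.52
position: [0.4463, 0.1505, 0.1494]
ee_rot: [-0.002, -3.141, 0.0]
force: [0.1, 0.3, 0.6]
width: 0.004
```

```bash
python3 plan.py .448 .1515 .06 90
```

```text
clock 10.525 pos [0.4463 0.1505 0.1494] yhead 89.92 tilt z [-1.e-04 -2.e-04 -1.e+00] w 0.004 F [0.13 0.26 0.57] q [-0.74  0.28  0.38  2.06 -0.14  0.83  1.28]
shares tool [-0.0042  0.0025  0.2236]
turn share -0.0009412727184779455
axes x [-1.     0.001  0.   ] y [ 0.001  1.    -0.   ]
```

Emit:
apply_moves(targets=[1, 0, 0, 0.08, 0, 1, 0, 0, 0.08, 0, 1, 0, 0, 0.063, 0, 1, 0, 0, 0, 0, 1, 0, 0, 0, 0])

```text
clock: 11.15
position: [0.4467, 0.1511, 0.0611]
ee_rot: [0.001, 3.141, 0.0]
force: [-0.2, -0.1, 0.6]
width: 0.006
```

```bash
python3 plan.py .47 .1505 .06 90; python3 - <<'E'
from ov import *
from cell import eyes,arm
im=eyes.get_image('scene')[:,:,::-1]; cv2.imwrite(f'pics/scene8.png',im)
s=cv2.imread('pics/scene8.png');crop(s,'pics/p3.png',180,140,80,80,8)
E
```

```text
clock 11.15 pos [0.4467 0.1511 0.0611] yhead 89.96 tilt z [ 7.e-04  3.e-04 -1.e+00] w 0.006 F [-0.17 -0.15  0.56] q [-0.69  0.42  0.32  2.14 -0.23  0.61  1.37]
shares tool [-0.0583 -0.0015  0.0027]
turn share -0.0004814778679145901
axes x [-1.     0.001 -0.001] y [0.001 1.    0.   ]
```

View pics/p3.png

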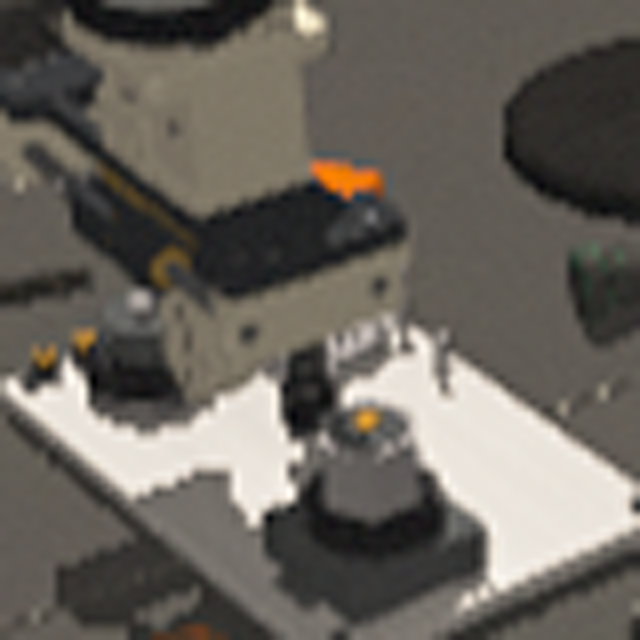

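Emit:
apply_moves(targets=[1, -0.025, 0, 0, 0, 1, -0.03, 0, 0, 0, 1, -0.015, -0.002, 0, 0, 1, 0, 0, 0, 0], grip_force=20)

```text
clock: 11.7
position: [0.4742, 0.1502, 0.0602]
ee_rot: [-0.001, -3.141, 0.0]
force: [-3.9, -0.5, 2.1]
width: 0.009
```

Emit:
apply_moves(targets=[1, -0.02, -0.006, 0, 0, 1, -0.02, -0.006, 0, 0, 1, 0, 0, 0, 0])

```text
clock: 12.08
position: [0.4888, 0.1439, 0.0596]
ee_rot: [-0.002, -3.138, 0.003]
force: [-5.7, -4.6, 1.8]
width: 0.008
```

```bash
python3 plan.py .47 .1505 .06 90; python3 - <<'E'
from ov import *
from cell import eyes,arm
im=eyes.get_image('scene')[:,:,::-1]; cv2.imwrite(f'pics/scene9.png',im)
s=cv2.imread('pics/scene9.png');crop(s,'pics/p4.png',180,140,80,80,8)
E
```

```text
clock 12.075 pos [0.4888 0.1439 0.0596] yhead 89.91 tilt z [-0.0032 -0.002  -1.    ] w 0.008 F [-5.75 -4.61  1.8 ] q [-0.63  0.48  0.32  2.05 -0.24  0.66  1.42]
shares tool [ 0.0469  0.0165 -0.0008]
turn share -0.001011107352414658
axes x [-1.     0.002  0.003] y [ 0.002  1.    -0.002]
```

View pics/p4.png

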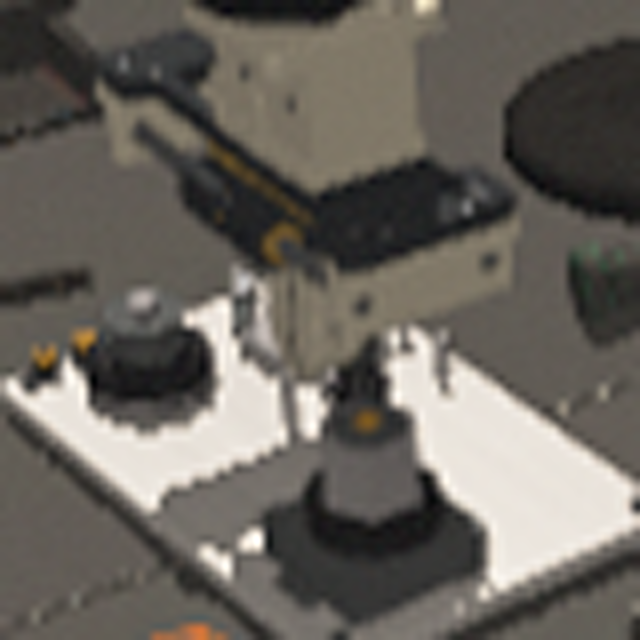

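Emit:
apply_moves(targets=[1, -0.018, -0.006, 0, 0, 1, -0.018, -0.004, 0, 0, 1, -0.018, -0.002, 0, 0, 1, 0, 0, 0, 0])

```text
clock: 12.62
position: [0.5103, 0.1397, 0.0596]
ee_rot: [-0.001, -3.138, 0.002]
force: [-4.8, -2.9, 0.4]
width: 0.006
```

Emit:
apply_moves(targets=[1, -0.018, -0.001, 0, 0, 1, -0.018, 0, 0, 0, 1, -0.015, 0, 0, 0, 1, 0, 0, 0, 0, 1, 0, 0, 0, 0])

```text
clock: 13.25
position: [0.5305, 0.1399, 0.0596]
ee_rot: [-0.0, -3.139, 0.001]
force: [-5.7, -2.0, -1.1]
width: 0.007
```

```bash
python3 plan.py .532 .1375 .06 90; python3 - <<'E'
from ov import *
from cell import eyes,arm
im=eyes.get_image('scene')[:,:,::-1]; cv2.imwrite(f'pics/scene10.png',im)
s=cv2.imread('pics/scene10.png');crop(s,'pics/p5.png',180,140,80,80,8)
im=eyes.get_image('top')[:,:,::-1]; cv2.imwrite(f'pics/top10.png',im)
crop(cv2.imread('pics/top10.png'),'pics/p6.png',175,180,80,65,9)
E
```

```text
clock 13.25 pos [0.5305 0.1399 0.0596] yhead 89.98 tilt z [-2.9e-03 -9.0e-04 -1.0e+00] w 0.007 F [-5.67 -2.   -1.1 ] q [-0.58  0.52  0.32  1.95 -0.24  0.7   1.45]
shares tool [-0.0037 -0.006  -0.0009]
turn share -0.0001714274002593028
axes x [-1.     0.     0.003] y [ 0.     1.    -0.001]
```

View pics/p5.png

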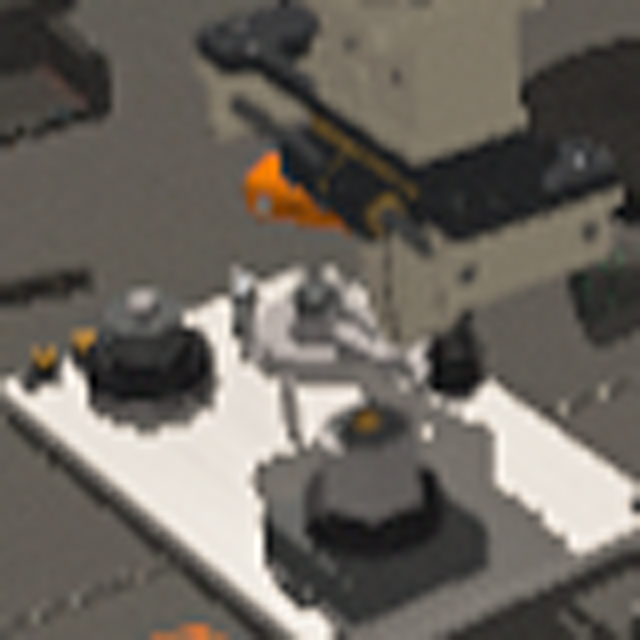

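View pics/p6.png

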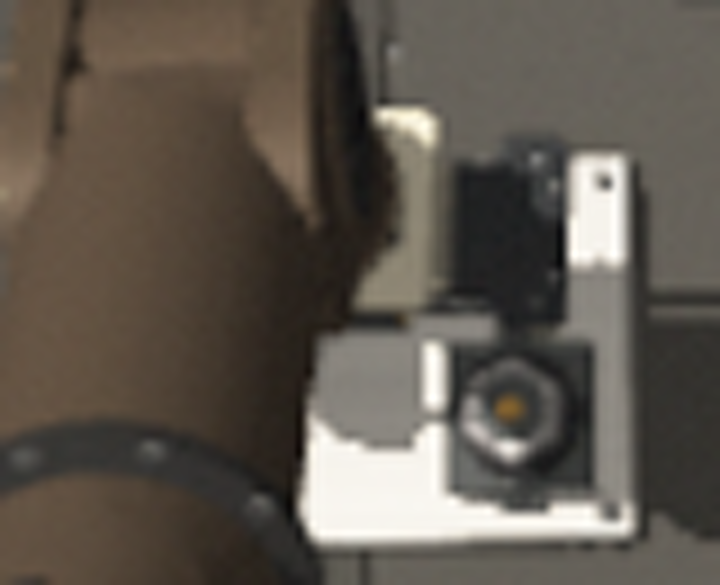

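```bash
python3 - <<'E'
from ov import *
s=cv2.imread('pics/scene10.png');f=14;x0,y0=222,168
c=cv2.resize(s[y0:y0+40,x0:x0+40],None,fx=f,fy=f,interpolation=cv2.INTER_CUBIC)
piv=np.array([.5365,.2195])
for th,col in ((.65,(0,0,255)),(.75,(0,255,0)),(.85,(255,0,0))):
    a=np.radians(-124)+th;q=piv+.084*np.array([np.cos(a),np.sin(a)])
    for z in (.032,.048):
      for p in proj('scene',ring(q,.0125,z)): cv2.circle(c,(int((p[0]+.5-x0)*f),int((p[1]+.5-y0)*f)),1,col,-1)
cv2.imwrite('pics/o5.png',c)
s=cv2.imread('pics/scene0.png');x0,y0=200,165
c=cv2.resize(s[y0:y0+40,x0:x0+40],None,fx=f,fy=f,interpolation=cv2.INTER_CUBIC)
for th,col in ((0,(0,0,255)),):
    a=np.radians(-124)+th;q=piv+.084*np.array([np.cos(a),np.sin(a)])
    for z,r in ((.032,.0125),(.048,.0125),(.092,.008)):
      for p in proj('scene',ring(q,r,z)): cv2.circle(c,(int((p[0]+.5-x0)*f),int((p[1]+.5-y0)*f)),1,col,-1)
cv2.imwrite('pics/o6.png',c)
E
```

```text
(no output)
```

View pics/o5.png

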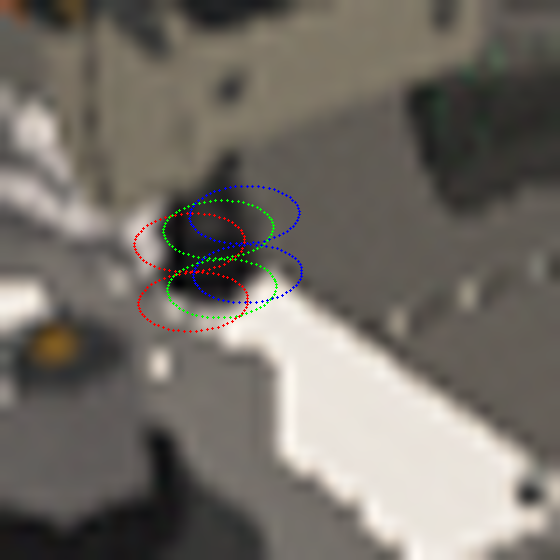

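View pics/o6.png

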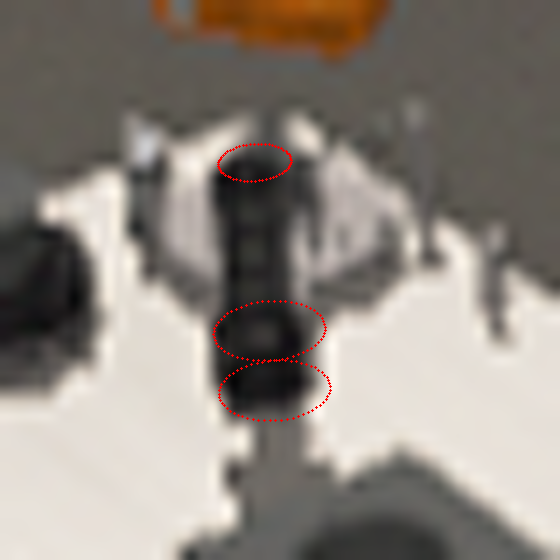

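Emit:
apply_moves(targets=[1, -0.005, 0, 0, 0, 1, 0, 0, 0, 0, 1, 0, 0, 0, 0, 1, 0, 0, 0, 0, 1, 0, 0, 0, 0, 1, 0, 0, 0, 0])

```text
clock: 14.1
position: [0.5323, 0.14, 0.0596]
ee_rot: [-0.0, -3.139, 0.001]
force: [-5.5, -1.7, -2.0]
width: 0.002
```

```bash
python3 plan.py .532 .1375 .06 90; python3 - <<'E'
from ov import *
from cell import eyes,arm
im=eyes.get_image('scene')[:,:,::-1]; cv2.imwrite(f'pics/scene11.png',im)
s=cv2.imread('pics/scene11.png');crop(s,'pics/p7.png',190,150,70,70,9)
E
```

```text
clock 14.1 pos [0.5323 0.14   0.0596] yhead 89.99 tilt z [-3.1e-03 -8.0e-04 -1.0e+00] w 0.002 F [-5.46 -1.66 -1.97] q [-0.58  0.53  0.32  1.95 -0.25  0.71  1.45]
shares tool [ 0.0008 -0.0064 -0.0009]
turn share -9.881198495078377e-05
axes x [-1.     0.     0.003] y [ 0.     1.    -0.001]
```

View pics/p7.png

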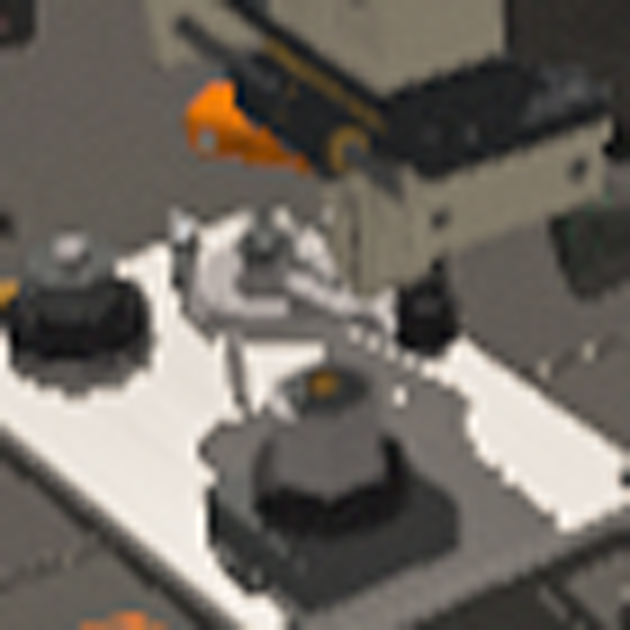

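View pics/scene11.png

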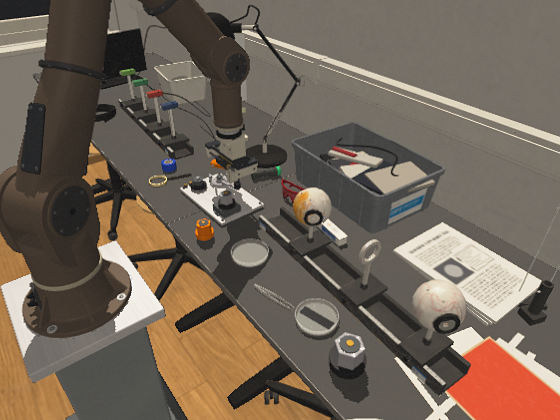

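The rotor is still seated on the block with its cap at (322,382) in the crop. The roller, at (428,315), is held back by the fingers, which push with about 5.7 N. The glasses, torch and lens haven't moved. I'll hand the job in now.

```bash
python3 -c "
from cell import arm
print(arm.sign_off())"
```

```text
the job is handed in; nothing more can be done
None
```

The mirror rotor is seated in the bearing block and let go, and the shut fingers are holding the idler arm back by its post. I handed the job in at about 14 s.

- **Rotor:** I gripped it on a pair of mirror flats. It went into the pocket without resistance until the flange bore on the block at about 7 N, at the height expected for fully home. I then opened the fingers and lifted clear. The last picture shows it still upright and seated.
- **Idler arm:** I pushed the post round its arc in short steps. From the pictures and the tool position I put the arm at about 0.70–0.77 rad, which is past the third tooth and short of the end stop. The fingers were pressing with about 5.7 N when I handed in.
- **Not confirmed:** I did not read the arm angle or the pawl directly. That the pawl has dropped in is inferred from the arm angle. The two angle estimates differed by about 0.05 rad (roller in the picture 0.75, tool position 0.70), so I pushed 2 mm further.
- **Other items:** the glasses, torch and hand lens look unmoved in the last pictures; I did not measure them.

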